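# Hang the tongs and bring the square sauce jar to the front

## Robot

A 7-joint arm with a two-finger parallel gripper is mounted at the origin on the work surface. World frame = base frame: x ahead of the robot, y to its left, z up, the work surface at z = 0. Lengths are in m, angles in rad, forces in N, time in s.
With the tool pointing down it reaches from about 0.425 to 0.925 m from the base axis. Payload 6.8 kg.
Tool frame: the origin (TCP) lies midway between the tips of the shut fingers; the grasp point (between the pads) lies 19 mm behind it; z points along the fingers, y is the direction in which the jaws open and shut (so a half turn about z gives the same grasp; the last joint's range is limited). The gripper opens to 85 mm and grips with 20 to 120 N. Pads are 22 mm wide; open, the fingers measure 114 mm over their backs; the gripper's body (76 mm by 85 mm) begins 54 mm behind the grasp point. The pads swing forward as they close: fully open they stand 13 mm farther back than shut.
Start: joints at [-1.417, 0.477, 0.022, 1.555, -0.011, 1.109, -0.083], TCP at [0.175, 0.652, 0.231] pointing down, gripper open.
Joint ranges: [-2.96, 2.96], [-0.34, 2.1], [-1.41, 1.46], [0.24, 2.44], [-1.37, 4.51], [0.17, 1.92], [-2.96, 2.96]. Speed limits (rad/s): [2.39, 2.39, 3.14, 3.14, 3.14, 3.14, 3.14].

## Interface

Orientations are given as a rotation vector (axis times angle).
In Python, from cell import * gives the robot as it stands.
- The arm moves only by the tool jog_arm, never from a script. Its argument "moves" is a list of rows, each an object of numbers: "dx", "dy", "dz": the shift along the tool's x, y, z in mm; "twist": the turn about the tool's z in degrees; "hand": the gripper command: -1 is fully open, 1 is shut, values between are in proportion. In form: [{"dx": .., "dy": .., "dz": .., "twist": .., "hand": ..}, ...]. A call has 1 to 8 rows; each row shifts and turns the commanded pose from where the row before left it, along the tool's axes as they then stand; what a row does not reach is not made up. A row lasts 1/8 s, in which the tool goes at most 62.5 mm and 10.7 degrees, less where a joint would pass 70% of its speed; a pose out of reach is approached as far as the arm can. A call is refused whole if a number of a shift passes 62.5 or a number of a turn 10.7, either way. A call with a gripper value outside its range is refused whole. The fingers move at their own pace and stop on an object; "squeeze" is the grip in N (left out, the last holds). Time passes only in rows, so rows that do not move let the fingers close. It gives the time, the measured TCP pose, the force and the opening at its end, in the units of the state.
- get_state(): the state, without advancing time (a new reading comes with each control period).
- snapshot(name): name is "scene" or "top" or "wrist"; returns (picture, depth): 420x560x3 uint8, red, green, blue; 420x560 float32, m along the optical axis (not along the pixel's ray), 0 where there is no reading.
- camera_model(name): a dict with "intrinsics" (3x3 intrinsics, pixels), "xyz" and "orientation" of the camera in the world. Camera axes: x right, y down, z forward; pixel columns grow to the right and rows downward; lengths in m; the calibration is good to about 2 mm. A picture is of the moment at which its call begins: read the wrist's pose just before it. camera_model takes no time and is no camera call; for the wrist camera it gives the pose at the moment of the call.
- sign_off(): hands the job in, once; it reports no verdict.
The state is a dict: "time": time; "joints": joint angles; "qd": joint speeds; "joint_torque": joint torques, N m; "tool_pos": TCP position; "ee_rot": TCP orientation; "wrist_force": force on the tool from outside, world axes, zero at the start; "moment": the same for the moment, N m; "grip_width": finger opening in m.
Only numpy, scipy, OpenCV 4.12 (cv2) and the standard library are available. Lean on these libraries where they do the work, as an engineer would, in place of code of your own. Each camera call takes 0.05 s, during which the arm holds its last target.

## Task

Clear the grill tongs off the bar by hanging them astride the horizontal rail, and let go of them there; after that, turn the sauce carousel by the grip bar on its post until the square jar stands in line with the tongue at the front of the carousel's foot. Finish gripping that bar, keeping the carousel still with the jar at the front: do not let go at the end. Leave the siphon, the tumblers and the coaster stack where they stand.

Things in the scene. Friction and masses are not known exactly. Their poses are not given: they have to be found in the camera images.
- tongs_block (a point): Centre of the wooden grip block on top of the grill tongs (a rigid steel strip bent to an upside-down U, standing on its two tips). Block 26 (tongs' x) x 22 (y) x 34 mm high, its centre 112 mm above the tips; 17 mm below the centre is the top of the 4 mm thick strip. Tongs' z is up; their y is the way through under the bend: a rail under it runs along y. Grip the block from above.
- tongs: The same tongs, about 0.17 kg; origin midway between the tips, at their underside; axes as above. Legs at x = +-29 mm, 54 mm clear between them. Overall 70 mm in x, 34 mm in y, 129 mm high.
- rail_mid (a point): Middle of the horizontal steel rail: a round bar 12 mm thick and 240 mm long along its own y axis, on a post at each end, 130 mm above the bar top; fixed. With the tongs hung astride it the block's centre is about 27 mm above this point.
- rail: The same fixed rail stand; origin on the bar top below the rail's middle, the rail runs along its y.
- foot: Fixed foot of the sauce carousel; origin on the bar top, on the turning axis (vertical). A flat steel tongue 26 mm wide and 6 mm thick sticks out along the foot's -x, roughly toward the robot, out to 158 mm from the axis: this is the front.
- front_place (a point): The point where the centre of the square jar belongs: on the line of the tongue, 68 mm from the axis along the foot's -x, 57 mm above the bar top.
- square_jar (a point): Centre of the square jar (44 mm square, 62 mm high, flat square lid with a small knob, top 108 mm above the bar top), fixed on the turning tray 68 mm from the axis. Three round jars (50 mm across, tops 100 mm above the bar top) stand at the other quarters. Tray: wooden disc of 105 mm radius, 26 mm above the bar top.
- grip_bar (a point): Centre of the wooden grip bar on the carousel's centre post, turning with the tray: 60 mm long (its x), 16 mm thick (y), 36 mm high; on the turning axis, 166 mm above the bar top. Its -x end points to the square jar. Grip it from above across its thickness.
- carousel: The turning part (tray, jars, post and grip bar); origin on the turning axis at the bar top, z up, the square jar lies along its -x: when its yaw equals the yaw of the foot, the square jar is in line with the tongue. It turns both ways, at least half a turn from any start, with light friction (0.06 N m), and stays where it is left.
- siphon: Chrome soda siphon, 94 mm across, 285 mm tall; origin at its underside. Leave alone.
- tumbler_a: Green glass tumbler, 76 mm across, 90 mm tall; origin at its underside. Leave alone.
- tumbler_b: Another such tumbler. Leave alone.
- coasters: Stack of round wooden coasters, 96 mm across, 36 mm high; origin at its underside. Leave alone.

How it is judged:
By the outcome, as a careful person would: the job done as asked, in the order asked, and still so for the second after the job is handed in, while the arm keeps its last pose, push and grip.
It also fails if it takes over 72 s, if anything falls off the work surface, if the arm or the gripper's body presses on something with over 40 N, if the wrist force passes 120 N, or if a joint passes its speed limit or range.

## Working session

There is one attempt and no reset: what is moved stays moved. The work goes in short steps, Python scripts to look and compute and a tool call to move; the robot and the scene stay as the last step left them, time stands still between calls to the robot, and variables do not carry over. Pictures are saved under pics/ and viewed, and the job is handed in when it is done.

Besides the shell and the picture viewer there is one more tool, called after "Call:" in YAML: its name, and indented under it one key for each argument. jog_arm: Moves the arm, as the interface text tells. Its arguments: {"type":"object","properties":{"moves":{"type":"array","items":{"type":"object","properties":{"dx":{"type":"number"},"dy":{"type":"number"},"dz":{"type":"number"},"twist":{"type":"number"},"hand":{"type":"number"}}}},"squeeze":{"type":"number"}},"required":["moves"]}

```bash
mkdir -p pics; ls
python3 - <<'E'
from cell import *
import numpy as np, cv2
print(get_state())
for n in ["scene","top"]:
    p,d=snapshot(n); cv2.imwrite(f"pics/{n}0.png",p[:,:,::-1]); np.savez(f"pics/{n}0.npz",p=p,d=d); m=camera_model(n); print(n,m)
E
```

```text
pics
{'time': 0.0, 'joints': array([-1.41713403,  0.4778047 ,  0.0223367 ,  1.55645825, -0.01152411,
        1.10928154, -0.08306997]), 'qd': array([-0.00081159,  0.00090048,  0.00176647,  0.00079519, -0.0006121 ,
       -0.00013492, -0.00116567]), 'joint_torque': array([ 8.13837451e-04, -5.96456552e+01,  1.60863899e+00, -2.81192833e+01,
        1.25674755e-02,  9.46954242e-03, -6.10710330e-06]), 'tool_pos': array([0.17453137, 0.6514335 , 0.23031969]), 'ee_rot': array([-4.09918053e-01, -3.11460652e+00,  2.85826230e-03]), 'wrist_force': array([-0.65590908,  0.59165491,  0.15292747]), 'moment': array([-0.01434757, -0.00733153,  0.04702404]), 'grip_width': 0.08517167559431467}
scene {'intrinsics': array([[469.24255745,   0.        , 278.09851174],
       [  0.        , 469.24255745, 211.89205673],
       [  0.        ,   0.        ,   1.        ]]), 'xyz': array([ 1.27286902, -1.14683358,  0.98818463]), 'orientation': array([-2.10339161, -0.57523878,  0.31649345])}
top {'intrinsics': array([[477.17124825,   0.        , 276.6968681 ],
       [  0.        , 477.17124825, 212.41622568],
       [  0.        ,   0.        ,   1.        ]]), 'xyz': array([ 0.30743394, -0.03326587,  1.5177002 ]), 'orientation': array([-2.16324979,  2.04041244, -0.21278451])}
```

View pics/scene0.png

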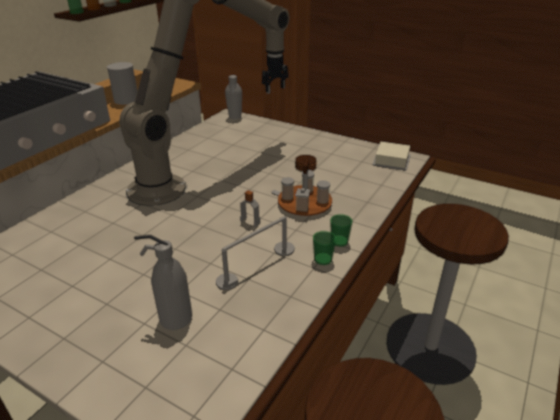

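View pics/top0.png

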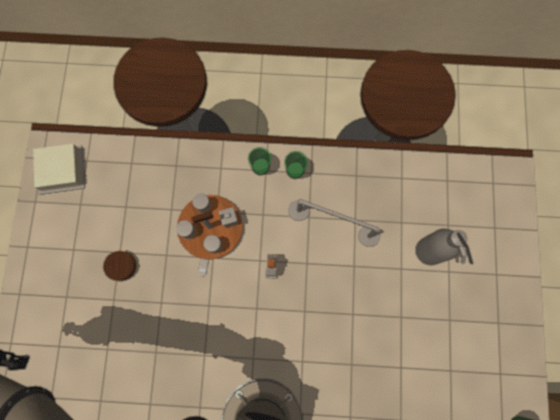

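The scene picture shows the tongs at about (250,210), the rail from (225,265) to (285,235), and the carousel at (305,195). In the top picture the tongs are at (272,265), the rail runs (300,205)-(375,232), the carousel centre is at (210,225) and the tongue at (204,268). Next I'll zoom in and measure with depth.

```bash
cat > h.py <<'E'
import numpy as np, cv2
from scipy.spatial.transform import Rotation as R
def pts(d,m):
    K=m["intrinsics"]; v,u=np.mgrid[:d.shape[0],:d.shape[1]]
    c=np.stack([(u-K[0,2])/K[0,0]*d,(v-K[1,2])/K[1,1]*d,d],-1)
    P=c@R.from_rotvec(m["orientation"]).as_matrix().T+m["xyz"]
    P[d==0]=np.nan
    return P
def proj(X,m):
    K=m["intrinsics"]; c=(np.atleast_2d(X)-m["xyz"])@R.from_rotvec(m["orientation"]).as_matrix()
    return np.c_[K[0,0]*c[:,0]/c[:,2]+K[0,2],K[1,1]*c[:,1]/c[:,2]+K[1,2]]
E
python3 - <<'E'
from cell import *
from h import *
Z=np.load("pics/top0.npz");p,d=Z['p'],Z['d'];m=camera_model("top");P=pts(d,m)
c=p[140:290,160:400]; cv2.imwrite("pics/topcrop.png",cv2.resize(c[:,:,::-1],None,fx=3.3,fy=3.3,interpolation=cv2.INTER_CUBIC))
hm=np.nan_to_num(P[140:290,160:400,2]); cv2.imwrite("pics/tophm.png",cv2.resize(np.clip(hm*1200,0,255).astype(np.uint8),None,fx=3.3,fy=3.3,interpolation=cv2.INTER_NEAREST))
for n,(u,v) in dict(tongs=(272,263),post=(207,218),sq=(228,215),tongue=(204,268),e1=(300,205),e2=(378,231),tum=(260,160),table=(330,300)).items(): print(n,P[v,u].round(4))
Z=np.load("pics/scene0.npz");p=Z['p'];c=p[140:300,200:370]; cv2.imwrite("pics/scenecrop.png",cv2.resize(c[:,:,::-1],None,fx=3.6,fy=3.6,interpolation=cv2.INTER_CUBIC))
E
```

```text
tongs [ 0.4571 -0.002   0.1345]
post [0.5723 0.1927 0.1685]
sq [0.5969 0.1402 0.1085]
tongue [0.4425 0.2145 0.0078]
e1 [ 0.6396 -0.0753  0.112 ]
e2 [ 0.5923 -0.3314  0.0123]
tum [0.8104 0.0616 0.0061]
table [ 0.3667 -0.1873 -0.001 ]
```

View pics/topcrop.png

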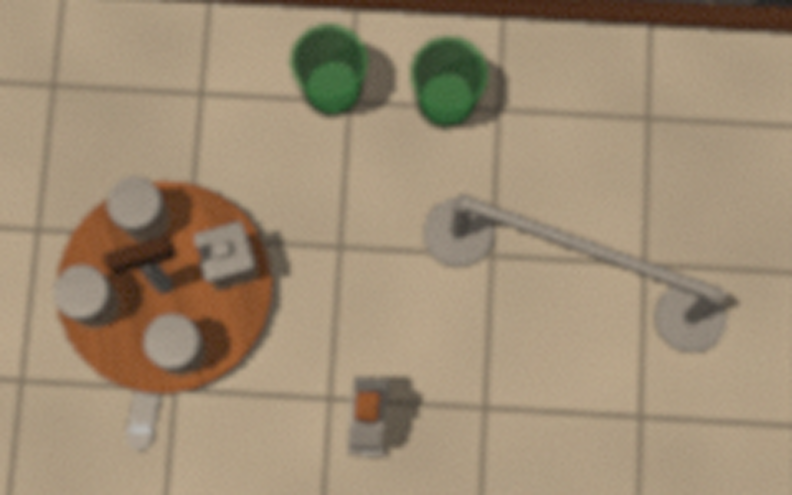

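View pics/tophm.png

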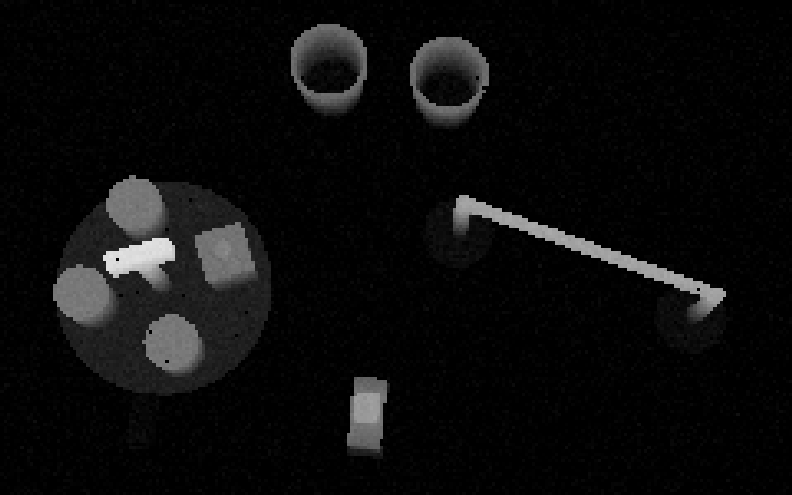

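View pics/scenecrop.png

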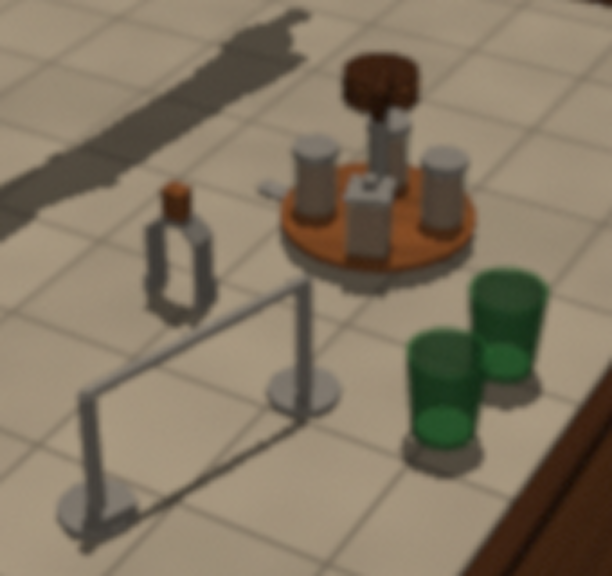

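```bash
cat > meas.py <<'E'
from cell import *
from h import *
Z=np.load("pics/top0.npz");d=Z['d'];m=camera_model("top");P=pts(d,m)
Z2=np.load("pics/scene0.npz");m2=camera_model("scene");P2=pts(Z2['d'],m2)
def rect(Q):
    r=cv2.minAreaRect((Q[:,:2]*1000).astype(np.float32)); return np.round(r[0],1),np.round(r[1],1),round(r[2],1)
def box(P,x,y,z):
    Q=P.reshape(-1,3); k=(Q[:,0]>x[0])&(Q[:,0]<x[1])&(Q[:,1]>y[0])&(Q[:,1]<y[1])&(Q[:,2]>z[0])&(Q[:,2]<z[1]); return Q[k]
for nm,PP in(("top",P),("scene",P2)):
    print(nm)
    t=box(PP,(.36,.54),(-.08,.08),(.118,.16)); print("block",len(t),rect(t),np.median(t,0), t[:,2].max())
    t=box(PP,(.36,.54),(-.08,.08),(.02,.16)); print("tongs",len(t),rect(t),np.median(t,0))
    r=box(PP,(.5,.75),(-.38,-.04),(.127,.15)); print("rail",len(r),rect(r),r.mean(0), r.min(0), r.max(0))
    v=np.linalg.svd(r[:,:2]-r[:,:2].mean(0))[2][0]; print(v,np.degrees(np.arctan2(-v[0],v[1])), ((r[:,:2]-r[:,:2].mean(0))@v).min(),((r[:,:2]-r[:,:2].mean(0))@v).max())
    g=box(PP,(.47,.67),(.09,.29),(.172,.21)); print("bar",len(g),rect(g),np.median(g,0))
    tr=box(PP,(.42,.7),(.05,.32),(.018,.034)); print("tray",len(tr),rect(tr),cv2.minEnclosingCircle((tr[:,:2]*1000).astype(np.float32)),np.median(tr[:,2]))
    s=box(PP,(.53,.66),(.09,.167),(.097,.113)); print("sq",len(s),rect(s),np.median(s,0))
    for n,X in dict(s=(.4,.75)).items():
        pass
    tb=box(PP,(.3,.4),(-.3,-.1),(-.02,.02)); print("table",np.median(tb,0))
E
python3 meas.py
python3 - <<'E'
from h import *
Z=np.load("pics/top0.npz")['p']
c=Z[255:285,185:225]; cv2.imwrite("pics/tongue.png",cv2.resize(c[:,:,::-1],None,fx=14,fy=14,interpolation=cv2.INTER_NEAREST))
c=Z[250:285,255:295]; cv2.imwrite("pics/tg.png",cv2.resize(c[:,:,::-1],None,fx=14,fy=14,interpolation=cv2.INTER_NEAREST))
E
```

```text
top
block 68 (array([457.5,   2.5]), array([23.7, 20.5]), 3.5) [0.45774523 0.00252673 0.12829887] 0.13550660686181026
tongs 245 (array([458.1,   2.9]), array([31.7, 67.8]), 87.5) [0.45104461 0.00323171 0.09227172]
rail 343 (array([ 611.6, -188.8]), array([253.8,  14.1]), 72.8) [ 0.61120431 -0.18880105  0.1343281 ] [ 0.56945811 -0.31060731  0.12700984] [ 0.65454326 -0.06811231  0.14319735]
[-0.29781015 -0.95462512] 162.6738767389524 -0.12704184623132164 0.12676034452220525
bar 121 (array([574.1, 207.5]), array([16.2, 58.4]), 19.5) [0.57338734 0.20698418 0.18310849]
tray 2038 (array([573.6, 207.8]), array([207.8, 204.8]), 5.3) ((574.6880493164062, 207.6787109375), 105.1593017578125) 0.025946642482500892
sq 101 (array([597.2, 143.6]), array([45.4, 44.4]), 19.2) [0.59698703 0.14330644 0.09916485]
table [ 3.49721546e-01 -2.00660788e-01 -1.01056454e-04]
scene
block 51 (array([461.6,   0.7]), array([28.2, 25.4]), 4.5) [ 0.46503586 -0.00371509  0.12759161] 0.13374117517435713
tongs 329 (array([459.8,   1.5]), array([41.1, 73.4]), 85.5) [ 0.47194943 -0.00209599  0.07690119]
rail 287 (array([ 613.9, -191.6]), array([253. ,  17.6]), 72.4) [ 0.6137628  -0.19850013  0.13532938] [ 0.57351568 -0.31264586  0.12722698] [ 0.65686195 -0.07131695  0.14271512]
[-0.30016002 -0.95388886] 162.5327857028998 -0.13311139801789135 0.11985698763048827
bar 53 (array([576.8, 206. ]), array([16.2, 65.5]), 20.6) [0.58014637 0.19193588 0.18335684]
tray 724 (array([579.2, 199.5]), array([202.2, 206.1]), 68.5) ((577.295166015625, 204.07156372070312), 107.79081726074219) 0.02851650337458278
sq 71 (array([587.6, 150.9]), array([54.2, 94.7]), 46.8) [0.60213327 0.13859486 0.09970235]
table [ 0.35522495 -0.19641751  0.00259312]
```

View pics/tongue.png

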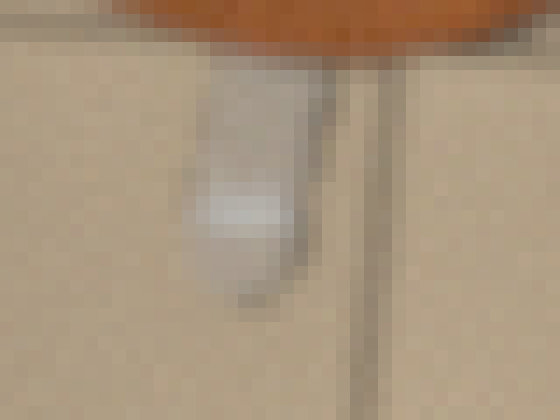

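View pics/tg.png

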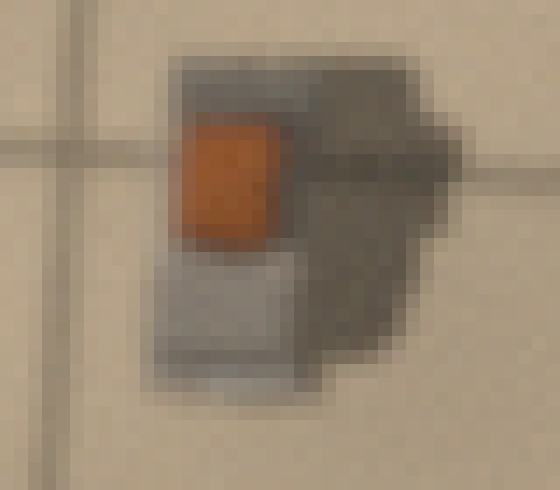

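```bash
cat >> h.py <<'E'
def go(s,x,y,z,az=None):
    """az: desired azimuth (deg) of tool y; prints tool-frame shift mm and twist deg (twist after shift)"""
    M=R.from_rotvec(s["ee_rot"]).as_matrix(); dd=M.T@(np.array([x,y,z])-s["tool_pos"])*1000
    a=np.degrees(np.arctan2(M[1,1],M[0,1])); tw=None if az is None else -((az-a+180)%360-180)
    print("TCP",s["tool_pos"].round(4),"az",round(a,2),"tilt",M[:,2].round(4),"shift",dd.round(1),"twist",tw,"t",round(s["time"],2),"w",round(s["grip_width"],4),"F",s["wrist_force"].round(1))
    return dd
E
python3 - <<'E'
from cell import *
from h import *
s=get_state(); go(s,.42,.25,.26,87)
Z=np.load("pics/top0.npz");P=pts(Z['d'],camera_model("top"))
print(P[275,203],P[260,205])
E
```

```text
TCP [0.1746 0.6515 0.2304] az 75.0 tilt [-3.0e-04 -1.7e-03 -1.0e+00] shift [-341.  -324.3  -29. ] twist -11.99726432599482 t 0.1 w 0.0851 F [0.  0.7 0. ]
[0.42051764 0.21601996 0.00553557] [0.46863477 0.21478916 0.0008887 ]
```

Call:
jog_arm:
  moves:
    - {"dx":-30,"dy":-30,"dz":-10}
    - {"dx":-43,"dy":-41,"dz":-10}
    - {"dx":-45,"dy":-42,"dz":-9}
    - {"dx":-45,"dy":-42}
    - {"dx":-45,"dy":-42}
    - {"dx":-45,"dy":-42}
    - {"dx":-45,"dy":-42}
    - {"dx":-43,"dy":-42}

```text
$.moves[0]: bad value
```

Run:
```python
from cell import *
from h import *
s=get_state(); m=camera_model("wrist"); p,d=snapshot("wrist"); cv2.imwrite("pics/w1.png",p[:,:,::-1]); go(s,.459,.002,.26,87); print(m, s["joints"].round(3))
```

```text
TCP [0.1746 0.6515 0.2304] az 75.0 tilt [-3.0e-04 -1.7e-03 -1.0e+00] shift [-442.8 -553.8  -28.6] twist -11.99726432599482 t 0.1 w 0.0851 F [0.  0.7 0. ]
{'intrinsics': array([[339.18671204,   0.        , 275.67383919],
       [  0.        , 339.18671204, 204.19734459],
       [  0.        ,   0.        ,   1.        ]]), 'xyz': array([0.11276185, 0.66910639, 0.37204116]), 'orientation': array([2.31996574, 1.77832382, 0.23170664])} [-1.417  0.478  0.022  1.556 -0.011  1.109 -0.083]
```

View pics/w1.png

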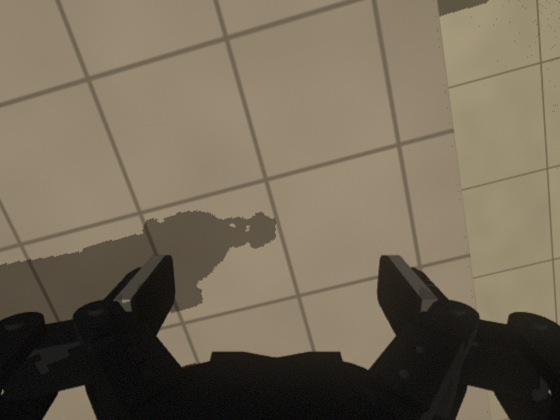

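The call was refused, so the arm hasn't moved. It probably needs all the keys in every row. The wrist picture shows only table tiles, with the fingers at the bottom.

Call:
jog_arm:
  moves:
    - {"dx":-30,"dy":-30,"dz":-10,"twist":0,"hand":-1}
    - {"dx":-43,"dy":-41,"dz":-10,"twist":0,"hand":-1}
    - {"dx":-45,"dy":-42,"dz":-9,"twist":0,"hand":-1}
    - {"dx":-45,"dy":-42,"dz":0,"twist":0,"hand":-1}
    - {"dx":-45,"dy":-42,"dz":0,"twist":0,"hand":-1}
    - {"dx":-45,"dy":-42,"dz":0,"twist":0,"hand":-1}
    - {"dx":-45,"dy":-42,"dz":0,"twist":0,"hand":-1}
    - {"dx":-43,"dy":-42,"dz":0,"twist":0,"hand":-1}
  squeeze: 40

```text
time: 1.15
tool_pos: [0.4213, 0.2498, 0.2604]
ee_rot: [0.41, 3.114, 0.0]
wrist_force: [1.3, 0.7, -0.2]
grip_width: 0.0854
```

Run:
```python
from cell import *
from h import *
s=get_state(); m=camera_model("wrist"); p,d=snapshot("wrist"); cv2.imwrite("pics/w2.png",p[:,:,::-1]); go(s,.459,.002,.26,87); print(m, s["joints"].round(3))
```

```text
TCP [0.4213 0.2498 0.2604] az 74.99 tilt [ 3.e-04  3.e-04 -1.e+00] shift [-100.6 -229.6    0.3] twist -12.007912305932877 t 1.15 w 0.0854 F [ 1.3  0.7 -0.2]
{'intrinsics': array([[339.18671204,   0.        , 275.67383919],
       [  0.        , 339.18671204, 204.19734459],
       [  0.        ,   0.        ,   1.        ]]), 'xyz': array([0.35935541, 0.26715513, 0.4019848 ]), 'orientation': array([2.32114021, 1.77842355, 0.2340769 ])} [-0.874  0.136  0.235  1.966 -0.037  1.044  0.686]
```

View pics/w2.png

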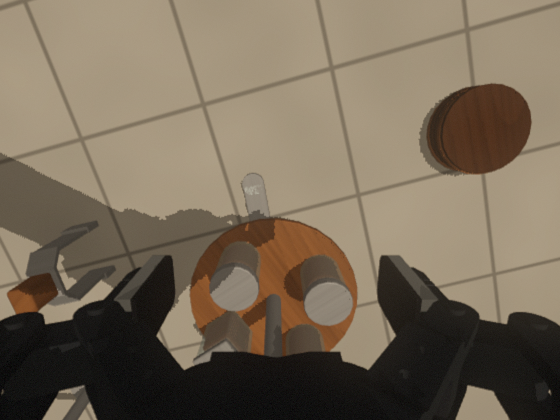

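The wrist picture shows the tongue from about (254,173) to (256,218), above the tray centre at about (273,300). The tongs are at the far left, (60,270). I'll fit the tongue's edges.

Run:
```python
from cell import *
from h import *
m=camera_model("wrist"); p,d=snapshot("wrist"); np.savez("pics/w2.npz",p=p,d=d)
P=pts(d,m)
Q=P[160:225,225:285]; hm=np.nan_to_num(Q[:,:,2])
k=(hm>0.0025)&(hm<.012)
print(k.sum())
lab=cv2.connectedComponentsWithStats(cv2.morphologyEx(k.astype(np.uint8),cv2.MORPH_OPEN,np.ones((3,3))))
print(lab[2])
cv2.imwrite("pics/k.png",cv2.resize(np.hstack([k*255,np.clip(hm*15000,0,255)]).astype(np.uint8),None,fx=6,fy=6,interpolation=0))
c=p[160:225,225:285]; cv2.imwrite("pics/tw.png",cv2.resize(c[:,:,::-1],None,fx=9,fy=9,interpolation=0))
tr=P.reshape(-1,3);tr=tr[(tr[:,2]>.02)&(tr[:,2]<.033)&(np.hypot(tr[:,0]-.574,tr[:,1]-.207)<.12)]
r=np.hypot(tr[:,0]-.574,tr[:,1]-.207); print(len(tr),tr[:,:2].min(0),tr[:,:2].max(0), np.median(tr[:,2]))
# edge fit of tray circle
from scipy.optimize import least_squares
az=np.degrees(np.arctan2(tr[:,1]-.207,tr[:,0]-.574)); E=[]
for a in range(-180,180,4):
    q=(az>=a)&(az<a+4)
    if q.sum()>8 and r[q].max()>.095: E.append(tr[q][r[q].argmax()])
E=np.array(E); print(len(E),least_squares(lambda v:np.hypot(E[:,0]-v[0],E[:,1]-v[1])-.105,[.574,.207],loss='soft_l1',f_scale=.002).x)
```

```text
945
[[   0    0   60   65 2961]
 [  24    8   28   48  939]]
10127 [0.47064298 0.10080477] [0.66782871 0.30982644] 0.02501129242378841
66 [0.57547271 0.20537527]
```

View pics/tw.png

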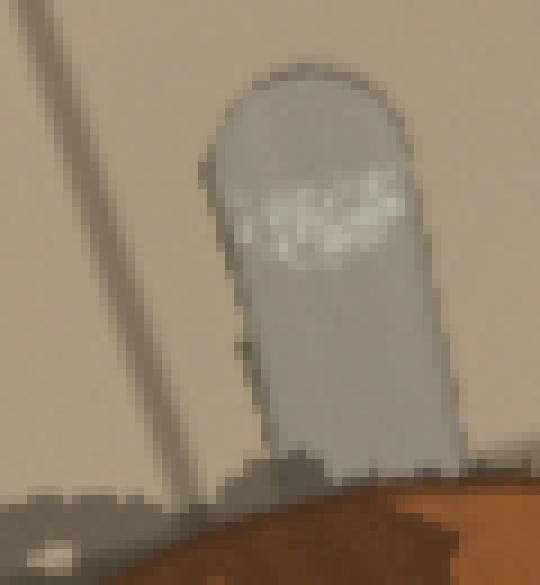

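View pics/k.png

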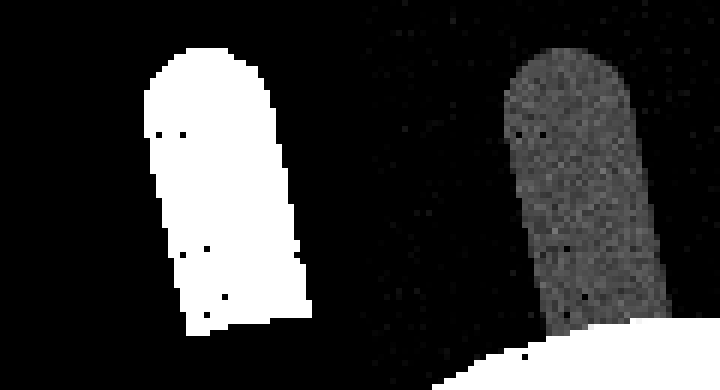

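Run:
```python
from cell import *
from h import *
m=camera_model("wrist"); Z=np.load("pics/w2.npz"); P=pts(Z['d'],m)
k=np.zeros(P.shape[:2],bool); k[160:225,225:285]=True
z=np.nan_to_num(P[:,:,2]); k&=(z>.0025)&(z<.012)
k=cv2.morphologyEx(k.astype(np.uint8),cv2.MORPH_OPEN,np.ones((3,3)))>0
v,u=np.nonzero(k); K=m["intrinsics"]; Rm=R.from_rotvec(m["orientation"]).as_matrix()
ray=np.c_[(u-K[0,2])/K[0,0],(v-K[1,2])/K[1,1],np.ones(len(u))]@Rm.T
X=m["xyz"]+ray*((.006-m["xyz"][2])/ray[:,2])[:,None]
print(X.min(0),X.max(0))
mid=[];
for a in np.arange(.425,.465,.003):
    q=X[(X[:,0]>=a)&(X[:,0]<a+.003)]; mid.append([a+.0015,(q[:,1].min()+q[:,1].max())/2,np.ptp(q[:,1])])
mid=np.array(mid); print(mid.round(4))
q=mid[(mid[:,0]>.432)&(mid[:,0]<.462)]; f=np.polyfit(q[:,0],q[:,1],1); print("foot yaw",np.degrees(np.arctan(f[0])),"y at axis .5745",np.polyval(f,.5745))
t=np.array([.4285,np.polyval(f,.4285)])
for c in([.5745,.2075],[.5755,.2054]): dv=np.array(c)-t; print("yaw via axis",np.degrees(np.arctan2(dv[1],dv[0])))
```

```text
[0.41583559 0.20663503 0.006     ] [0.4737499  0.23566307 0.006     ]
[[0.4265 0.2233 0.0245]
 [0.4295 0.2229 0.0245]
 [0.4325 0.223  0.0253]
 [0.4355 0.2222 0.0257]
 [0.4385 0.2223 0.025 ]
 [0.4415 0.2218 0.0254]
 [0.4445 0.2219 0.0255]
 [0.4475 0.2212 0.0255]
 [0.4505 0.2213 0.0249]
 [0.4535 0.2208 0.0253]
 [0.4565 0.2205 0.0245]
 [0.4595 0.2195 0.0246]
 [0.4625 0.2198 0.0243]
 [0.4655 0.2198 0.0258]]
foot yaw -6.123881227274837 y at axis .5745 0.20766599071084432
yaw via axis -6.188272983063764
yaw via axis -6.954344588774277
```

Run:
```python
from cell import *
from h import *
go(get_state(),.57,.0,.26,87)
```

```text
TCP [0.4237 0.2449 0.2604] az 74.37 tilt [ 0.0011 -0.002  -1.    ] shift [-206.9 -196.4    1.1] twist -12.628753599258431 t 1.25 w 0.0853 F [ 0.2  0.7 -0.3]
```

Call:
jog_arm:
  moves:
    - {"dx":-40,"dy":-38,"dz":0,"twist":0,"hand":-1}
    - {"dx":-45,"dy":-43,"dz":0,"twist":0,"hand":-1}
    - {"dx":-45,"dy":-42,"dz":0,"twist":0,"hand":-1}
    - {"dx":-45,"dy":-42,"dz":0,"twist":0,"hand":-1}
    - {"dx":-32,"dy":-32,"dz":0,"twist":0,"hand":-1}
    - {"dx":0,"dy":0,"dz":0,"twist":-6.3,"hand":-1}
    - {"dx":0,"dy":0,"dz":0,"twist":-6.3,"hand":-1}
    - {"dx":0,"dy":0,"dz":0,"twist":0,"hand":-1}

```text
time: 2.25
tool_pos: [0.5693, 0.0083, 0.26]
ee_rot: [-0.067, -3.14, -0.0]
wrist_force: [0.7, -0.0, -0.0]
grip_width: 0.0852
```

Run:
```python
from cell import *
from h import *
s=get_state(); m=camera_model("wrist"); p,d=snapshot("wrist"); cv2.imwrite("pics/w3.png",p[:,:,::-1]); np.savez("pics/w3.npz",p=p,d=d); go(s,.459,.002,.26,87)
P=pts(d,m).reshape(-1,3); 
def rect(Q):
    r=cv2.minAreaRect((Q[:,:2]*1000).astype(np.float32)); return np.round(r[0],1),np.round(r[1],1),round(r[2],1)
near=(abs(P[:,0]-.459)<.06)&(abs(P[:,1]-.002)<.06)
for a,b in((.125,.14),(.08,.1),(.06,.1),(.02,.06),(.02,.14)):
    q=P[near&(P[:,2]>a)&(P[:,2]<b)]; print(a,b,len(q), rect(q) if len(q)>4 else 0, q[:,2].max() if len(q) else 0)
```

```text
TCP [0.5693 0.0083 0.26  ] az 87.56 tilt [-6.e-04  2.e-04 -1.e+00] shift [ 1.099e+02 -1.100e+01  1.000e-01] twist 0.5567875812109833 t 2.25 w 0.0852 F [ 0.7 -0.  -0. ]
0.125 0.14 1059 (array([459.9,   0.5]), array([21.7, 25.9]), 87.6) 0.13064080054423838
0.08 0.1 1386 (array([459.8,   0.6]), array([30. , 61.1]), 87.9) 0.09995005243196525
0.06 0.1 1540 (array([4.597e+02, 4.000e-01]), array([29.9, 63.1]), 87.6) 0.09995005243196525
0.02 0.06 172 (array([460.4,   0.7]), array([32.2, 69. ]), 87.6) 0.05196567030660787
0.02 0.14 2877 (array([460.4,   0.7]), array([32.2, 69. ]), 87.6) 0.13064080054423838
```

View pics/w3.png

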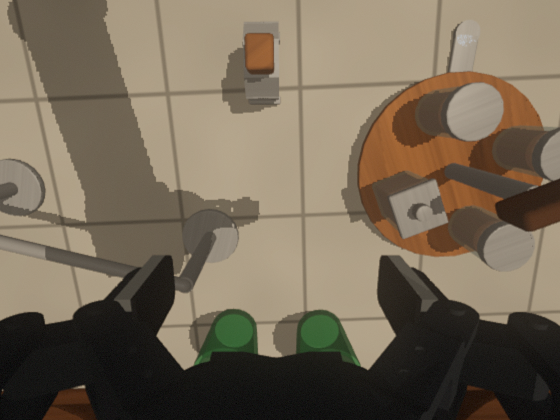

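Run:
```python
from cell import *
from h import *
go(get_state(),.460,.0005,.14,87.6)
m=camera_model("wrist");m=camera_model("wrist");Z=np.load("pics/w3.npz");P=pts(Z['d'],m).reshape(-1,3)
r=P[(P[:,2]>.125)&(P[:,2]<.145)&(P[:,1]<-.05)&(P[:,0]>.5)&(P[:,0]<.7)]; print(len(r), r.min(0),r.max(0))
c=r.mean(0); v=np.linalg.svd(r[:,:2]-c[:2])[2][0]; print(c,np.degrees(np.arctan2(v[1],v[0])))
print("x on line at y=-.19:",c[0]+(-.19-c[1])*v[0]/v[1])
```

```text
TCP [0.5693 0.0083 0.2601] az 87.5 tilt [-5.e-04  2.e-04 -1.e+00] shift [108.8 -12.6 120.1] twist -0.10483745730601868 t 2.3 w 0.0852 F [ 0.1  0.1 -0.3]
2222 [ 0.59496292 -0.22845157  0.12510004] [ 0.65716773 -0.06831961  0.13737137]
[ 0.61976664 -0.16075368  0.13296721] 72.65753973376492
x on line at y=-.19: 0.6106336458376215
```

Call:
jog_arm:
  moves:
    - {"dx":35,"dy":-4,"dz":0,"twist":0,"hand":-1}
    - {"dx":40,"dy":-4,"dz":0,"twist":0,"hand":-1}
    - {"dx":34,"dy":-4,"dz":20,"twist":0,"hand":-1}
    - {"dx":0,"dy":0,"dz":40,"twist":0,"hand":-1}
    - {"dx":0,"dy":0,"dz":35,"twist":0,"hand":-1}
    - {"dx":0,"dy":0,"dz":15,"twist":0,"hand":-1}
    - {"dx":0,"dy":0,"dz":0,"twist":0,"hand":-1}
    - {"dx":0,"dy":0,"dz":0,"twist":0,"hand":-1}

```text
time: 3.3
tool_pos: [0.461, 0.0006, 0.1513]
ee_rot: [0.066, 3.139, 0.001]
wrist_force: [0.6, -0.2, 0.3]
grip_width: 0.0857
```

Run:
```python
from cell import *
from h import *
go(get_state(),.460,.0005,.098,87.6)
```

```text
TCP [0.461  0.0006 0.1513] az 87.57 tilt [ 1.8e-03  4.0e-04 -1.0e+00] shift [ 1.1 -0.2 53.3] twist -0.026484791364168814 t 3.3 w 0.0857 F [ 0.6 -0.2  0.3]
```

Call:
jog_arm:
  moves:
    - {"dx":1,"dy":0,"dz":18,"twist":0,"hand":-1}
    - {"dx":0,"dy":0,"dz":18,"twist":0,"hand":-1}
    - {"dx":0,"dy":0,"dz":12,"twist":0,"hand":-1}
    - {"dx":0,"dy":0,"dz":5,"twist":0,"hand":-1}
    - {"dx":0,"dy":0,"dz":0,"twist":0,"hand":-1}
    - {"dx":0,"dy":0,"dz":0,"twist":0,"hand":0}
    - {"dx":0,"dy":0,"dz":0,"twist":0,"hand":0.4}
    - {"dx":0,"dy":0,"dz":0,"twist":0,"hand":0.6}
  squeeze: 40

```text
time: 4.3
tool_pos: [0.4592, 0.0005, 0.0975]
ee_rot: [0.066, 3.14, 0.0]
wrist_force: [0.5, -0.1, -0.4]
grip_width: 0.0321
```

Call:
jog_arm:
  moves:
    - {"dx":0,"dy":0,"dz":0,"twist":0,"hand":1}
    - {"dx":0,"dy":0,"dz":0,"twist":0,"hand":1}
    - {"dx":0,"dy":0,"dz":0,"twist":0,"hand":1}
    - {"dx":0,"dy":0,"dz":0,"twist":0,"hand":1}

```text
time: 4.8
tool_pos: [0.4593, 0.0005, 0.0975]
ee_rot: [0.066, 3.14, 0.0]
wrist_force: [-1.3, -0.5, 6.5]
grip_width: 0.0216
```

Run:
```python
from cell import *
from h import *
go(get_state(),.460,.0005,.098,87.6)
p,d=snapshot("scene"); c=p[140:300,200:370]; cv2.imwrite("pics/s2.png",cv2.resize(c[:,:,::-1],None,fx=3.6,fy=3.6,interpolation=cv2.INTER_CUBIC))
```

```text
TCP [0.4593 0.0005 0.0975] az 87.59 tilt [ 5.e-04  1.e-04 -1.e+00] shift [-0.7  0.  -0.5] twist -0.005892012371191413 t 4.8 w 0.0216 F [-1.3 -0.5  6.5]
```

View pics/s2.png

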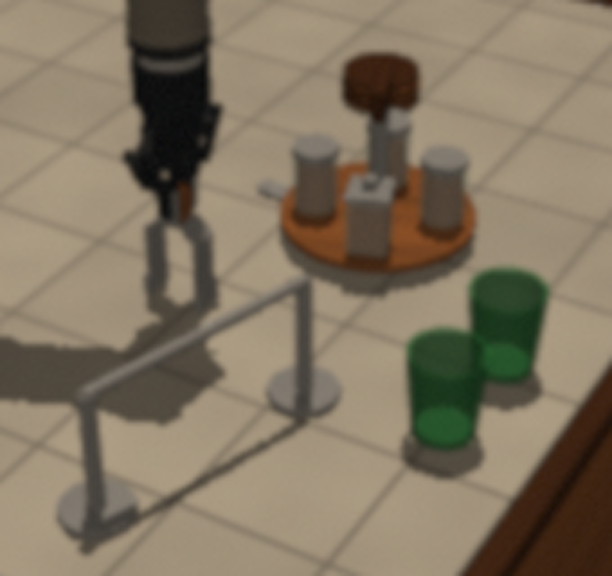

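Call:
jog_arm:
  moves:
    - {"dx":0,"dy":0,"dz":-10,"twist":0,"hand":1}
    - {"dx":0,"dy":0,"dz":-25,"twist":0,"hand":1}
    - {"dx":0,"dy":0,"dz":-35,"twist":0,"hand":1}
    - {"dx":0,"dy":0,"dz":-35,"twist":0,"hand":1}
    - {"dx":0,"dy":0,"dz":-35,"twist":0,"hand":1}
    - {"dx":0,"dy":0,"dz":-25,"twist":5,"hand":1}
    - {"dx":0,"dy":0,"dz":-12,"twist":5,"hand":1}
    - {"dx":0,"dy":0,"dz":0,"twist":5,"hand":1}

```text
time: 5.85
tool_pos: [0.4591, 0.0004, 0.2754]
ee_rot: [0.48, 3.103, 0.001]
wrist_force: [-0.2, -0.6, -1.5]
grip_width: 0.0214
```

Run:
```python
from cell import *
from h import *
go(get_state(),.611,-.19,.275,72.65)
```

```text
TCP [4.591e-01 4.000e-04 2.754e-01] az 72.42 tilt [ 1.5e-03  6.0e-04 -1.0e+00] shift [-202.3 -135.7    0.5] twist -0.2254330407036491 t 5.85 w 0.0214 F [-0.2 -0.6 -1.5]
```

Call:
jog_arm:
  moves:
    - {"dx":-20,"dy":-14,"dz":0,"twist":0,"hand":1}
    - {"dx":-35,"dy":-24,"dz":0,"twist":0,"hand":1}
    - {"dx":-40,"dy":-26,"dz":0,"twist":0,"hand":1}
    - {"dx":-40,"dy":-26,"dz":0,"twist":0,"hand":1}
    - {"dx":-35,"dy":-24,"dz":0,"twist":0,"hand":1}
    - {"dx":-20,"dy":-14,"dz":0,"twist":0,"hand":1}
    - {"dx":-12,"dy":-8,"dz":0,"twist":0,"hand":1}
    - {"dx":0,"dy":0,"dz":0,"twist":-0.2,"hand":1}

```text
time: 6.85
tool_pos: [0.6109, -0.19, 0.274]
ee_rot: [-0.471, -3.105, 0.0]
wrist_force: [0.3, 0.4, -3.3]
grip_width: 0.0215
```

Run:
```python
from cell import *
from h import *
m=camera_model("wrist"); p,d=snapshot("wrist"); cv2.imwrite("pics/w4.png",p[:,:,::-1])
go(get_state(),.611,-.19,.1425,72.65)
p,d=snapshot("scene"); c=p[120:300,180:350]; cv2.imwrite("pics/s3.png",cv2.resize(c[:,:,::-1],None,fx=3.3,fy=3.3,interpolation=cv2.INTER_CUBIC))
P=pts(d,camera_model("scene")).reshape(-1,3)
```

```text
TCP [ 0.6106 -0.189   0.274 ] az 72.83 tilt [-1.1e-03  6.0e-04 -1.0e+00] shift [ -0.8  -0.8 131.5] twist 0.17713599907040134 t 6.9 w 0.0211 F [-0.2 -0.1 -1.6]
```

View pics/s3.png

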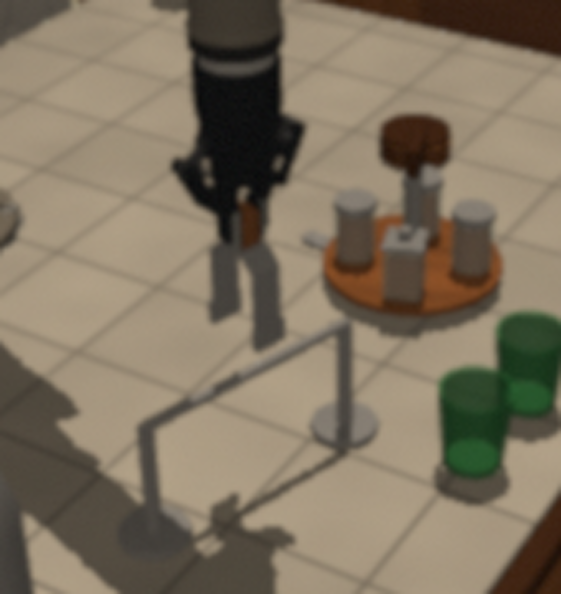

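View pics/w4.png

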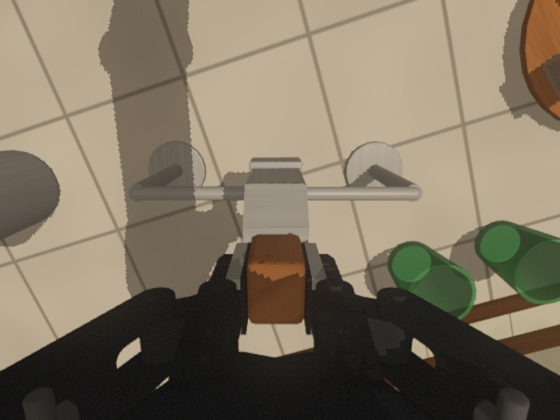

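The wrist picture shows the rail level at row 192, centred on the tongs (columns 135-418, with the tongs at 275), so it's aligned. I'll lower the tongs now.

Call:
jog_arm:
  moves:
    - {"dx":0,"dy":0,"dz":15,"twist":0,"hand":1}
    - {"dx":0,"dy":0,"dz":25,"twist":0,"hand":1}
    - {"dx":0,"dy":0,"dz":25,"twist":0,"hand":1}
    - {"dx":0,"dy":0,"dz":25,"twist":0,"hand":1}
    - {"dx":0,"dy":0,"dz":18,"twist":0,"hand":1}
    - {"dx":0,"dy":0,"dz":12,"twist":0,"hand":1}
    - {"dx":0,"dy":0,"dz":5,"twist":0,"hand":1}
    - {"dx":0,"dy":0,"dz":0,"twist":0,"hand":1}

```text
time: 7.95
tool_pos: [0.6113, -0.1897, 0.1494]
ee_rot: [0.47, 3.106, -0.0]
wrist_force: [0.4, -0.1, -1.5]
grip_width: 0.0218
```

Call:
jog_arm:
  moves:
    - {"dx":0,"dy":0,"dz":2,"twist":0,"hand":1}
    - {"dx":0,"dy":0,"dz":1,"twist":0,"hand":1}
    - {"dx":0,"dy":0,"dz":0,"twist":0,"hand":1}

```text
time: 8.32
tool_pos: [0.6112, -0.1897, 0.1465]
ee_rot: [0.47, 3.106, 0.0]
wrist_force: [-0.0, -0.1, -1.8]
grip_width: 0.0215
```

Run:
```python
from cell import *
from h import *
go(get_state(),.611,-.19,.1425,72.65)
```

```text
TCP [ 0.6112 -0.1897  0.1465] az 72.79 tilt [ 3.e-04  0.e+00 -1.e+00] shift [ 0.1 -0.3  4. ] twist 0.14432275944417938 t 8.32 w 0.0215 F [-0.  -0.1 -1.8]
```

Call:
jog_arm:
  moves:
    - {"dx":0,"dy":0,"dz":1.5,"twist":0,"hand":1}
    - {"dx":0,"dy":0,"dz":1,"twist":0,"hand":1}
    - {"dx":0,"dy":0,"dz":0,"twist":0,"hand":1}

```text
time: 8.7
tool_pos: [0.611, -0.1896, 0.1436]
ee_rot: [-0.47, -3.106, -0.0]
wrist_force: [-0.3, -0.2, -3.1]
grip_width: 0.0215
```

Call:
jog_arm:
  moves:
    - {"dx":0,"dy":0,"dz":1,"twist":0,"hand":1}
    - {"dx":0,"dy":0,"dz":0,"twist":0,"hand":1}

```text
time: 8.95
tool_pos: [0.6111, -0.1897, 0.1427]
ee_rot: [-0.47, -3.106, -0.0]
wrist_force: [-0.4, 0.3, -2.5]
grip_width: 0.0215
```

Call:
jog_arm:
  moves:
    - {"dx":0,"dy":0,"dz":1,"twist":0,"hand":1}
    - {"dx":0,"dy":0,"dz":0,"twist":0,"hand":1}

```text
time: 9.2
tool_pos: [0.6112, -0.1897, 0.1425]
ee_rot: [0.47, 3.106, 0.001]
wrist_force: [-2.2, 1.6, 4.9]
grip_width: 0.0215
```

Call:
jog_arm:
  moves:
    - {"dx":0,"dy":0,"dz":1,"twist":0,"hand":1}
    - {"dx":0,"dy":0,"dz":0,"twist":0,"hand":1}

```text
time: 9.45
tool_pos: [0.6112, -0.1897, 0.1425]
ee_rot: [0.47, 3.106, 0.001]
wrist_force: [-5.0, 3.0, 11.8]
grip_width: 0.0215
```

Contact at z=0.1425, as predicted. I'll back off slightly and open gently.

Call:
jog_arm:
  moves:
    - {"dx":0,"dy":0,"dz":-1.5,"twist":0,"hand":1}
    - {"dx":0,"dy":0,"dz":0,"twist":0,"hand":1}
    - {"dx":0,"dy":0,"dz":0,"twist":0,"hand":0.4}
    - {"dx":0,"dy":0,"dz":0,"twist":0,"hand":0.2}
    - {"dx":0,"dy":0,"dz":0,"twist":0,"hand":0}
    - {"dx":0,"dy":0,"dz":0,"twist":0,"hand":-0.3}
    - {"dx":0,"dy":0,"dz":0,"twist":0,"hand":-0.3}
    - {"dx":0,"dy":0,"dz":0,"twist":0,"hand":-0.3}

```text
time: 10.45
tool_pos: [0.6111, -0.1897, 0.1423]
ee_rot: [-0.47, -3.106, 0.0]
wrist_force: [-0.2, -0.3, -0.3]
grip_width: 0.0556
```

Run:
```python
from cell import *
from h import *
p,d=snapshot("wrist"); cv2.imwrite("pics/w5.png",p[:,:,::-1])
go(get_state(),.611,-.19,.1425,72.65)
```

```text
TCP [ 0.6111 -0.1896  0.1423] az 72.8 tilt [ 1.e-04  0.e+00 -1.e+00] shift [ 0.  -0.4 -0.2] twist 0.1512843631456917 t 10.5 w 0.0557 F [-0.7 -0.5  0.5]
```

View pics/w5.png

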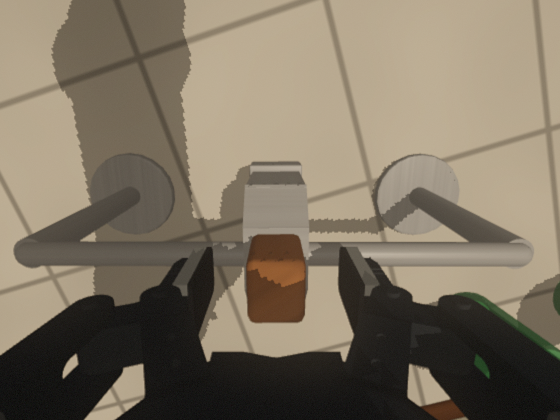

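Call:
jog_arm:
  moves:
    - {"dx":0,"dy":0,"dz":-10,"twist":0,"hand":-0.3}
    - {"dx":0,"dy":0,"dz":-20,"twist":0,"hand":-0.3}
    - {"dx":0,"dy":0,"dz":-30,"twist":0,"hand":-0.3}
    - {"dx":0,"dy":0,"dz":-40,"twist":0,"hand":-1}
    - {"dx":0,"dy":0,"dz":-25,"twist":0,"hand":-1}
    - {"dx":0,"dy":0,"dz":-5,"twist":10,"hand":-1}
    - {"dx":0,"dy":0,"dz":0,"twist":10,"hand":-1}
    - {"dx":0,"dy":0,"dz":0,"twist":10,"hand":-1}

```text
time: 11.5
tool_pos: [0.6114, -0.1899, 0.2743]
ee_rot: [1.265, 2.873, 0.001]
wrist_force: [0.4, 0.8, -0.7]
grip_width: 0.0859
```

Call:
jog_arm:
  moves:
    - {"dx":0,"dy":0,"dz":0,"twist":10,"hand":-1}
    - {"dx":0,"dy":0,"dz":0,"twist":10,"hand":-1}
    - {"dx":0,"dy":0,"dz":0,"twist":3.2,"hand":-1}
    - {"dx":0,"dy":0,"dz":0,"twist":0,"hand":-1}

```text
time: 12.0
tool_pos: [0.6114, -0.1897, 0.2737]
ee_rot: [1.809, 2.567, 0.001]
wrist_force: [-0.3, -0.7, 0.1]
grip_width: 0.0852
```

Run:
```python
from cell import *
from h import *
s=get_state(); print(s["joints"].round(2)); go(s,.5745,.2072,.27,19.5); go(s,.65,.14,.27,19.5)
p,d=snapshot("scene"); c=p[120:300,180:350]; cv2.imwrite("pics/s4.png",cv2.resize(c[:,:,::-1],None,fx=3.3,fy=3.3,interpolation=cv2.INTER_CUBIC))
```

```text
[-0.32  0.46  0.75  1.63 -0.34  1.18  0.84]
TCP [ 0.6114 -0.1897  0.2737] az 19.64 tilt [ 1.4e-03 -1.0e-04 -1.0e+00] shift [386.2  98.7   3.6] twist 0.14378456480005752 t 12.0 w 0.0852 F [-0.3 -0.7  0.1]
TCP [ 0.6114 -0.1897  0.2737] az 19.64 tilt [ 1.4e-03 -1.0e-04 -1.0e+00] shift [297.5 147.2   3.7] twist 0.14378456480005752 t 12.0 w 0.0852 F [-0.3 -0.7  0.1]
```

View pics/s4.png

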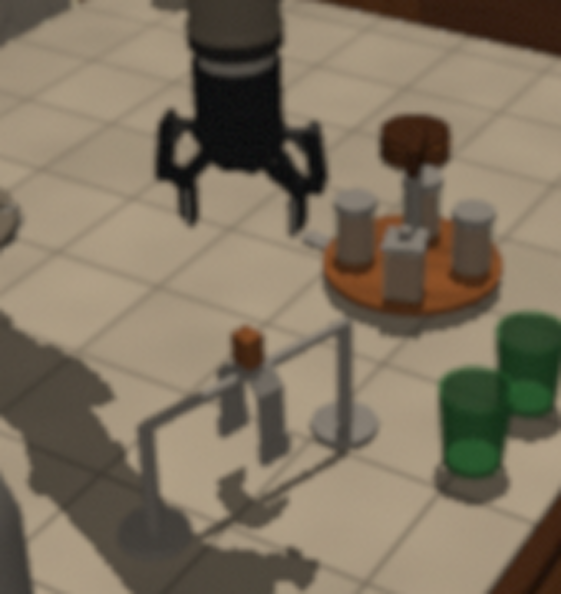

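The scene picture shows the tongs hanging astride the rail at about (250,380), free of the gripper. Next is the carousel, with a look on the way.

Call:
jog_arm:
  moves:
    - {"dx":25,"dy":10,"dz":0,"twist":0,"hand":-1}
    - {"dx":45,"dy":18,"dz":0,"twist":0,"hand":-1}
    - {"dx":50,"dy":20,"dz":0,"twist":0,"hand":-1}
    - {"dx":50,"dy":20,"dz":0,"twist":0,"hand":-1}
    - {"dx":45,"dy":18,"dz":0,"twist":0,"hand":-1}
    - {"dx":25,"dy":12,"dz":0,"twist":0,"hand":-1}
    - {"dx":0,"dy":0,"dz":0,"twist":0,"hand":-1}
    - {"dx":0,"dy":0,"dz":0,"twist":0,"hand":-1}

```text
time: 13.05
tool_pos: [0.6229, 0.0679, 0.2728]
ee_rot: [1.811, 2.566, -0.0]
wrist_force: [0.5, -1.5, 0.5]
grip_width: 0.0853
```

```bash
cat > car.py <<'E'
from cell import *
from h import *
from scipy.optimize import least_squares
import sys
def rect(Q):
    r=cv2.minAreaRect((Q[:,:2]*1000).astype(np.float32)); return np.round(r[0],1),np.round(r[1],1),round(r[2],1)
s=get_state(); m=camera_model("wrist"); p,d=snapshot("wrist"); n=sys.argv[1]; cv2.imwrite(f"pics/{n}.png",p[:,:,::-1]); np.savez(f"pics/{n}.npz",p=p,d=d,xyz=m["xyz"],o=m["orientation"],K=m["intrinsics"])
print(s["joints"].round(2)); go(s,.5745,.2072,.27,19.5)
P=pts(d,m).reshape(-1,3); near=np.hypot(P[:,0]-.5745,P[:,1]-.2072)<.13
b=P[near&(P[:,2]>.172)&(P[:,2]<.2)]; print("bar",len(b),rect(b) if len(b)>5 else 0)
tr=P[near&(P[:,2]>.02)&(P[:,2]<.033)]; r=np.hypot(tr[:,0]-.5745,tr[:,1]-.2072); az=np.degrees(np.arctan2(tr[:,1]-.2072,tr[:,0]-.5745)); E=[]
for a in range(-180,180,4):
    q=(az>=a)&(az<a+4)
    if q.sum()>8 and r[q].max()>.098: E.append(tr[q][r[q].argmax()])
E=np.array(E)
if len(E)>5: print("tray",len(E),least_squares(lambda v:np.hypot(E[:,0]-v[0],E[:,1]-v[1])-.105,[.5745,.2072],loss='soft_l1',f_scale=.001).x)
sq=P[near&(P[:,2]>.0965+.0)&(P[:,2]<.112)]; 
t=P[near&(P[:,2]>.093)&(P[:,2]<.12)]; 
k,l=cv2.connectedComponents
E
sed -i '$d' car.py; python3 car.py w6
```

```text
[-0.73  0.43  0.72  1.67 -0.3   1.16  0.41]
TCP [0.6229 0.0679 0.2728] az 19.56 tilt [ 4.e-04 -5.e-04 -1.e+00] shift [147.5   1.    2.7] twist 0.0579802796145259 t 13.05 w 0.0853 F [ 0.5 -1.5  0.5]
bar 806 (array([582.7, 185.4]), array([15.8, 17.3]), 19.5)
tray 44 [0.57495028 0.20642168]
```

View pics/w6.png

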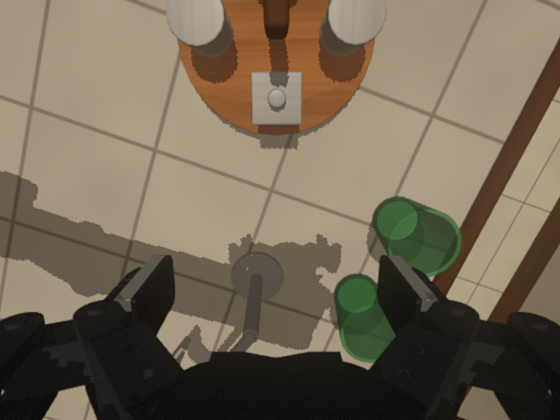

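The wrist picture shows the square jar at (277,98) and the bar at (276,20), both in line with the tool axes, so the yaw of 19.5° is confirmed. Going over the bar and gripping it.

Call:
jog_arm:
  moves:
    - {"dx":30,"dy":0,"dz":0,"twist":0,"hand":-1}
    - {"dx":45,"dy":0,"dz":0,"twist":0,"hand":-1}
    - {"dx":45,"dy":0.5,"dz":0,"twist":0,"hand":-1}
    - {"dx":27.5,"dy":0.5,"dz":15,"twist":0,"hand":-1}
    - {"dx":0,"dy":0,"dz":35,"twist":0,"hand":-1}
    - {"dx":0,"dy":0,"dz":25,"twist":0,"hand":-1}
    - {"dx":0,"dy":0,"dz":10,"twist":0,"hand":-1}
    - {"dx":0,"dy":0,"dz":0,"twist":0,"hand":-1}

```text
time: 14.1
tool_pos: [0.5746, 0.2074, 0.1874]
ee_rot: [1.813, 2.566, -0.001]
wrist_force: [0.8, 0.4, 0.2]
grip_width: 0.0856
```

Run:
```python
from cell import *
from h import *
s=get_state(); go(s,.5747,.2072,.149,19.5)
```

```text
TCP [0.5746 0.2074 0.1874] az 19.51 tilt [-3.e-04 -5.e-04 -1.e+00] shift [-0.2 -0.  38.4] twist 0.01013684299894635 t 14.1 w 0.0856 F [0.8 0.4 0.2]
```

Call:
jog_arm:
  moves:
    - {"dx":0,"dy":0,"dz":18,"twist":0,"hand":-1}
    - {"dx":0,"dy":0,"dz":15,"twist":0,"hand":-1}
    - {"dx":0,"dy":0,"dz":5,"twist":0,"hand":-0.5}
    - {"dx":0,"dy":0,"dz":0,"twist":0,"hand":0}
    - {"dx":0,"dy":0,"dz":0,"twist":0,"hand":0.4}
    - {"dx":0,"dy":0,"dz":0,"twist":0,"hand":0.6}
    - {"dx":0,"dy":0,"dz":0,"twist":0,"hand":1}
    - {"dx":0,"dy":0,"dz":0,"twist":0,"hand":1}
  squeeze: 50

```text
time: 15.1
tool_pos: [0.5733, 0.2081, 0.1496]
ee_rot: [-1.81, -2.565, 0.002]
wrist_force: [-6.1, -1.7, 4.4]
grip_width: 0.0156
```

Call:
jog_arm:
  moves:
    - {"dx":0,"dy":0,"dz":0,"twist":0,"hand":1}
    - {"dx":0,"dy":0,"dz":0,"twist":0,"hand":1}
    - {"dx":0,"dy":0,"dz":0,"twist":0,"hand":1}

```text
time: 15.48
tool_pos: [0.5733, 0.2082, 0.1496]
ee_rot: [-1.81, -2.565, 0.002]
wrist_force: [-5.4, -1.6, 4.5]
grip_width: 0.0152
```

Run:
```python
from cell import *
from h import *
s=get_state(); print(s["joints"].round(2),s["moment"].round(2));go(s,.5747,.2072,.149,-96.2)
```

```text
[-0.91  0.53  0.63  1.82 -0.38  0.92  0.23] [-0.26  0.93 -0.03]
TCP [0.5733 0.2082 0.1496] az 19.58 tilt [-2.4e-03 -1.0e-04 -1.0e+00] shift [-1.4  1.   0.6] twist 115.78385990494559 t 15.47 w 0.0152 F [-5.4 -1.6  4.5]
```

Call:
jog_arm:
  moves:
    - {"dx":0.5,"dy":-1,"dz":0,"twist":0,"hand":1}
    - {"dx":0,"dy":0,"dz":0,"twist":2,"hand":1}
    - {"dx":0,"dy":0,"dz":0,"twist":5,"hand":1}
    - {"dx":0,"dy":0,"dz":0,"twist":6,"hand":1}
    - {"dx":0,"dy":0,"dz":0,"twist":6,"hand":1}
    - {"dx":0,"dy":0,"dz":0,"twist":6,"hand":1}
    - {"dx":0,"dy":0,"dz":0,"twist":4,"hand":1}
    - {"dx":0,"dy":0,"dz":0,"twist":0,"hand":1}

```text
time: 16.48
tool_pos: [0.5746, 0.2082, 0.1496]
ee_rot: [2.395, 2.029, 0.002]
wrist_force: [4.0, -3.1, -1.4]
grip_width: 0.0154
```

Run:
```python
from cell import *
from h import *
s=get_state(); print(s["joints"].round(2),s["moment"].round(2));go(s,.5747,.2072,.149,-96.2)
```

```text
[-1.    0.57  0.76  1.83 -0.48  0.94 -0.19] [-0.43 -0.54 -0.03]
TCP [0.5746 0.2082 0.1496] az -9.46 tilt [ 2.7e-03 -7.0e-04 -1.0e+00] shift [-1.   0.3  0.6] twist 86.7369219079877 t 16.48 w 0.0154 F [ 4.  -3.1 -1.4]
```

Call:
jog_arm:
  moves:
    - {"dx":0,"dy":0,"dz":0,"twist":4,"hand":1}
    - {"dx":0,"dy":0,"dz":0,"twist":7,"hand":1}
    - {"dx":0,"dy":0,"dz":0,"twist":7,"hand":1}
    - {"dx":0,"dy":0,"dz":0,"twist":7,"hand":1}
    - {"dx":0,"dy":0,"dz":0,"twist":7,"hand":1}
    - {"dx":0,"dy":0,"dz":0,"twist":7,"hand":1}
    - {"dx":0,"dy":0,"dz":0,"twist":4,"hand":1}
    - {"dx":0,"dy":0,"dz":0,"twist":0,"hand":1}

```text
time: 17.48
tool_pos: [0.5761, 0.2074, 0.1496]
ee_rot: [2.971, 1.009, 0.008]
wrist_force: [11.5, -5.5, -6.5]
grip_width: 0.0151
```

Run:
```python
from cell import *
from h import *
s=get_state(); print(s["joints"].round(2),s["moment"].round(2));go(s,.5747,.2072,.149,-96.2)
```

```text
[-1.11  0.65  0.95  1.83 -0.63  0.99 -0.8 ] [-0.58 -1.71 -0.04]
TCP [0.5761 0.2074 0.1496] az -52.48 tilt [ 0.0063 -0.0021 -1.    ] shift [-1.2 -0.7  0.6] twist 43.721954460562586 t 17.48 w 0.0151 F [11.5 -5.5 -6.5]
```

Call:
jog_arm:
  moves:
    - {"dx":0.7,"dy":1.5,"dz":0,"twist":2,"hand":1}
    - {"dx":0,"dy":0,"dz":0,"twist":6,"hand":1}
    - {"dx":0,"dy":0,"dz":0,"twist":7,"hand":1}
    - {"dx":0,"dy":0,"dz":0,"twist":7,"hand":1}
    - {"dx":0,"dy":0,"dz":0,"twist":7,"hand":1}
    - {"dx":0,"dy":0,"dz":0,"twist":4,"hand":1}
    - {"dx":0,"dy":0,"dz":0,"twist":3,"hand":1}
    - {"dx":0,"dy":0,"dz":0,"twist":0,"hand":1}

```text
time: 18.48
tool_pos: [0.5767, 0.2058, 0.1496]
ee_rot: [3.138, 0.041, 0.007]
wrist_force: [7.2, -6.4, -3.3]
grip_width: 0.0155
```

```bash
python3 - <<'E'
from cell import *
from h import *
s=get_state(); print(s["joints"].round(2),s["moment"].round(2));go(s,.5747,.2072,.149,-96.2)
E
python3 car.py w7
```

```text
[-1.18  0.74  1.11  1.84 -0.76  1.06 -1.32] [-0.99 -1.17 -0.07]
TCP [0.5767 0.2058 0.1496] az -88.49 tilt [ 0.0043 -0.0028 -1.    ] shift [-1.9 -1.4  0.6] twist 7.707462804644109 t 18.48 w 0.0155 F [ 7.2 -6.4 -3.3]
[-1.18  0.74  1.11  1.84 -0.76  1.06 -1.32]
TCP [0.5767 0.2058 0.1496] az -88.49 tilt [ 0.0043 -0.0028 -1.    ] shift [  -1.6   -1.1 -120.4] twist -107.99253719535591 t 18.48 w 0.0155 F [ 7.2 -6.4 -3.3]
bar 10350 (array([579.9, 206.6]), array([52.1, 82.5]), 2.1)
tray 55 [0.57469629 0.20626798]
```

View pics/w7.png

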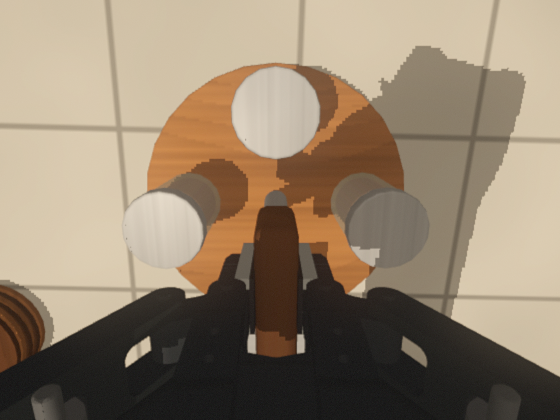

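Call:
jog_arm:
  moves:
    - {"dx":0.8,"dy":0.8,"dz":0,"twist":2,"hand":1}
    - {"dx":0,"dy":0,"dz":0,"twist":3,"hand":1}
    - {"dx":0,"dy":0,"dz":0,"twist":2,"hand":1}
    - {"dx":0,"dy":0,"dz":0,"twist":0.7,"hand":1}
    - {"dx":0,"dy":0,"dz":0,"twist":0,"hand":1}
    - {"dx":0,"dy":0,"dz":0,"twist":0,"hand":1}

```text
time: 19.27
tool_pos: [0.5766, 0.2056, 0.1496]
ee_rot: [3.135, -0.168, 0.004]
wrist_force: [2.6, -5.7, 0.0]
grip_width: 0.0153
```

```bash
python3 car.py w8
python3 - <<'E'
from cell import *
from h import *
s=get_state(); print(s["moment"].round(2),s["qd"].round(3)); go(s,.5747,.2072,.149,-96.2)
for n in("top","scene"):
    p,d=snapshot(n); cv2.imwrite(f"pics/{n}9.png",p[:,:,::-1]); np.savez(f"pics/{n}9.npz",p=p,d=d)
    c=p[140:290,160:400] if n=="top" else p[140:300,200:370]
    cv2.imwrite(f"pics/{n}9c.png",cv2.resize(c[:,:,::-1],None,fx=3.3,fy=3.3,interpolation=cv2.INTER_CUBIC))
E
```

```text
[-1.19  0.76  1.14  1.84 -0.79  1.08 -1.42]
TCP [0.5766 0.2056 0.1496] az -96.13 tilt [ 0.0023 -0.0018 -1.    ] shift [  -2.    -1.2 -120.4] twist -115.63171253005862 t 19.27 w 0.0153 F [ 2.6 -5.7  0. ]
bar 10364 (array([579.5, 206.2]), array([83.3, 51.6]), 60.4)
tray 55 [0.57478412 0.20641375]
[-0.94 -0.6  -0.06] [ 0.     0.    -0.     0.001 -0.    -0.    -0.002]
TCP [0.5766 0.2056 0.1496] az -96.13 tilt [ 0.0023 -0.0018 -1.    ] shift [-2.1 -1.4  0.6] twist 0.06857692075399768 t 19.32 w 0.015 F [ 3.1 -5.9 -1.1]
```

View pics/top9c.png

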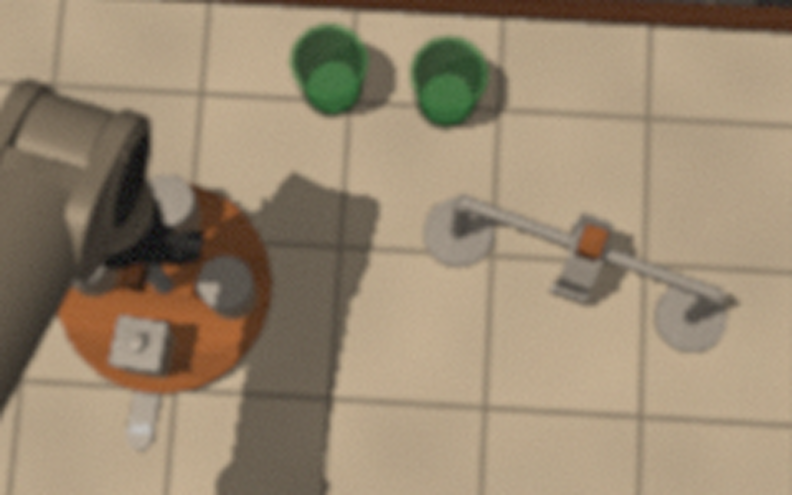

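View pics/scene9c.png

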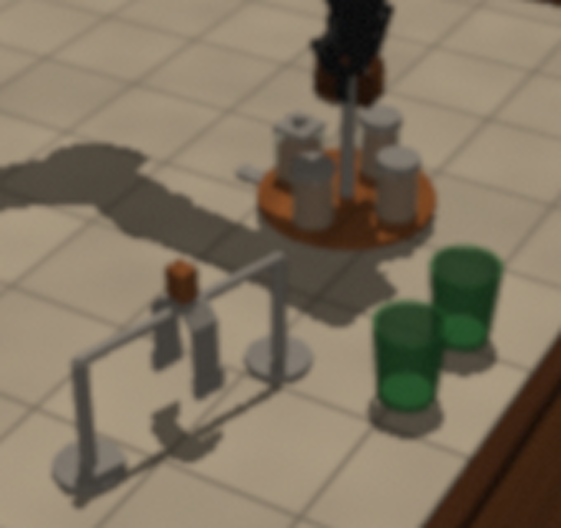

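View pics/w8.png

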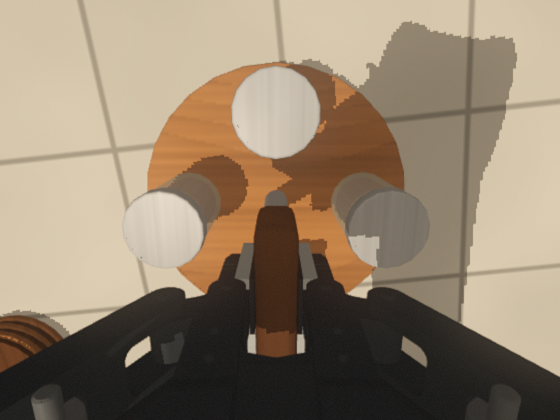

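Run:
```python
from cell import *
from h import *
def rect(Q):
    r=cv2.minAreaRect((Q[:,:2]*1000).astype(np.float32)); return np.round(r[0],1),np.round(r[1],1),round(r[2],1)
P=pts(np.load("pics/top9.npz")['d'],camera_model("top")).reshape(-1,3)
s=P[(abs(P[:,0]-.507)<.045)&(abs(P[:,1]-.2145)<.04)&(P[:,2]>.09)&(P[:,2]<.115)]
print("top sq",len(s),rect(s))
s0=pts(np.load("pics/top0.npz")['d'],camera_model("top")).reshape(-1,3)
s0=s0[(s0[:,0]>.53)&(s0[:,0]<.66)&(s0[:,1]>.09)&(s0[:,1]<.172)&(s0[:,2]>.09)&(s0[:,2]<.113)]; print("before",len(s0),rect(s0))
for n in("w7","w8"):
    Z=np.load(f"pics/{n}.npz"); P=pts(Z['d'],dict(intrinsics=Z['K'],xyz=Z['xyz'],orientation=Z['o'])).reshape(-1,3)
    t=P[(P[:,2]>.096)&(P[:,2]<.104)]
    for a in (-96.2,-6.2,83.8):
        c=np.array([.5747,.207])+.068*np.array([np.cos(np.radians(a)),np.sin(np.radians(a))])
        q=t[np.hypot(*(t[:,:2]-c).T)<.034]
        if len(q)>20:
            (x,y),r=cv2.minEnclosingCircle((q[:,:2]*1000).astype(np.float32)); med=q[:,:2].mean(0)
            print(n,a,len(q),round(x,1),round(y,1),round(r,1),med.round(4),"az",round(np.degrees(np.arctan2(y-207,x-574.7)),2))
```

```text
top sq 224 (array([506.2, 215.2]), array([46.9, 45.7]), 84.2)
before 217 (array([597.4, 143.9]), array([46.3, 45.7]), 20.2)
w7 -96.2 5018 577.3 138.5 25.0 [0.5781 0.1391] az -87.85
w7 -6.2 6492 643.2 208.2 25.0 [0.6438 0.2081] az 1.0
w7 83.8 5058 573.8 274.0 25.0 [0.5747 0.2737] az 90.8
w8 -96.2 5048 568.1 139.2 25.2 [0.5693 0.1393] az -95.59
w8 -6.2 6496 643.0 199.0 25.0 [0.6435 0.1991] az -6.67
w8 83.8 5048 582.7 273.5 24.9 [0.5836 0.2731] az 83.16
```

Three measures of the carousel's yaw agree with the tongue's -6.2° to within about 0.5°: the round-jar pair (-6.2°), the jaw (-6.1°) and the jar's sides (-5.8°). Nothing is moving, the grip is holding and the tongs are still on the rail, so I'm handing in.

Run:
```python
from cell import *
print(sign_off()); s=get_state(); print(s["time"],s["grip_width"],s["wrist_force"])
```

```text
the job is handed in; nothing more can be done
None
the job is handed in; nothing more can be done
```

The tongs now hang astride the middle of the rail and are let go. The carousel is turned about 116° so the square jar is in line with the tongue, and the gripper is still holding the bar. I handed the job in at about 19.4 s of the 72 s allowed; `sign_off()` gave no verdict.

- **Tongs:** they met the rail at the expected height. The wrist, scene and top pictures after release show them hanging free of the gripper.
- **Carousel:** I measured the tongue's direction as -6.2°, or -6.1° from its edges alone. The carousel reads -6.2° from the round-jar pair, -6.1° from the jaw and -5.8° from the square jar's sides. The jar's centre is within about 1 mm of the front place.
- **Where the checks differed:** the single round jars and the jar's position gave angles up to about 0.7° off the tongue. The axis estimates differed by about 1–2 mm.
- **Forces:** there was about 6–7 N of sideways force on the bar at the end. The highest wrist force I read was about 14 N while turning.
- **Other objects:** the tumblers look unmoved in the last top picture. I didn't measure the siphon or the coasters again, but the arm made no unexpected contact.

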